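# Two yellow marbles from the drum dispenser

### The arm

A 6-joint arm with a two-finger parallel gripper is mounted at the origin on the work surface. World frame = base frame: x ahead of the robot, y to its left, z up, the work surface at z = 0. Lengths are in mm, angles in degrees, forces in N, time in s.
With the tool pointing down it reaches from about 350 to 850 mm from the base axis. Payload 8.1 kg.
Tool frame: the origin (TCP) lies at the centre of the arm's flange, where the gripper is bolted on; the fingertips stand 173 mm ahead of it and the grasp point (between the pads) lies 155 mm ahead of it; z points along the fingers, y is the line along which they close (so a half turn about z gives the same grasp; the last joint's range is limited). The gripper opens to 85 mm and grips with 20 to 120 N. Pads are 22 mm wide; open, the fingers measure 114 mm over their backs; the gripper's body (76 mm by 85 mm) begins 54 mm behind the grasp point. The pads swing forward as they close: fully open they stand 13 mm farther back than shut.
Start: joints at [-80.638, 7.471, 85.268, -0, 87.261, -4.893], TCP at [147.765, -581.526, 404.692] pointing down, gripper open.
Joint ranges: [-169.43, 169.43], [-51.17, 129.36], [1.28, 143.12], [-76.62, 256.62], [0, 156.53], [-152.29, 152.29]. Speed limits (degrees/s): [136.94, 136.94, 159.86, 180, 180, 180].

### API

Orientations are given as [roll, pitch, yaw] about the fixed x, y, z axes, in that order (R = Rz(yaw) Ry(pitch) Rx(roll)).
In Python, from bench import * gives the robot as it stands.
- The arm moves only by the shell command python3 -m jog 'ROWS' [FORCE]. ROWS is text: rows parted by semicolons, each of 7 numbers parted by spaces: the shift along the tool's x, y, z scaled (see below), then the turn, a rotation vector about the tool's x, y, z scaled (see below), then the closure, from -1 (fully open) to 1 (shut). In form: tx ty tz wx wy wz hand; .... A call has 1 to 5 rows; each row shifts and turns the commanded pose from where the row before left it, along the tool's axes as they then stand; what a row does not reach is not made up. The controller multiplies each number of a shift by 0.1 m and each number of a turn by 60 degrees. A row lasts 1/8 s, in which the tool goes at most 62.5 mm and 10.7 degrees, less where a joint would pass 70% of its speed; a pose out of reach is approached as far as the arm can. A call with a number of a shift or a turn outside -1 to 1 is refused whole. A call with a gripper value outside its range is refused whole. The fingers move at their own pace and stop on an object; FORCE is the grip in N (left out, the last holds). Time passes only in rows, so rows that do not move let the fingers close. It gives the time, the measured TCP pose, the force, the opening and the grip force at its end, in the units of the state.
- sense(): the state, without advancing time (a new reading comes with each control period).
- snapshot(name): name is "scene" or "top"; returns a dict with "img" (420x560x3 uint8, red, green, blue), "fx", "fy", "cx", "cy" (pixels), "dist" ([k1, k2, p1, p2, k3] as OpenCV has them; the pictures are not rectified), "extrinsics" (4x4, takes a point from camera to world coordinates). Camera axes: x right, y down, z forward; pixel columns grow to the right and rows downward; lengths in mm; the calibration is good to about 2 mm. A picture is of the moment at which its call begins. There is no depth.
- hand_in(): hands the job in; it is judged then, once.
The state is a dict: "time": time; "joint_pos": joint angles; "qd": joint speeds; "joint_efforts": joint torques, N m; "tool_pos": TCP position; "tcp_rot": TCP orientation; "ft_force": force on the tool from outside, world axes, zero at the start; "wrist_torque": the same for the moment, N m; "finger_gap": finger opening in mm; "grip_force": force on a finger pad.
Only numpy, scipy, OpenCV 4.12 (cv2) and the standard library are available. Lean on these libraries where they do the work, as an engineer would, in place of code of your own. Each camera call takes 0.05 s, during which the arm holds its last target. There are 200 camera calls.

### The job

For marble painting, turn the drum of the yellow-knobbed dispenser slowly anticlockwise (seen from above) by its knob so that two of its three yellow marbles roll out into its tray, one after the other: let the first come to the tray before you bring the second round. Stop with the third marble still in the drum and let go. Do not touch the marbles, and leave the blue dispenser's drum alone.

Things in the scene. Friction and masses are not known exactly. Their poses are not given: they have to be found in the camera images.
- yellow_feeder: Fixed yellow-knobbed dispenser: round white tub 156 mm across, wall top at 95 mm, inner radius 72 mm, origin on the drum axis at table height. +x points to the only opening, 28 degrees wide; the fixed floor slopes outwards (75 to 63 mm high), so a marble brought there rolls out down a chute into a white tray (x 97 to 212, y -50 to 50 mm). A blue-knobbed twin stands 260 to 400 mm away, on either side.
- yellow_grip (a point): Grip point of the yellow drum's knob, on the axis, 146 mm above the table. The knob is a bar 50 mm long (point x), 24 mm thick (point y: grip across it), 34 mm high, top at 160 mm, underside at 126 mm; below it a post 20 mm thick. Vane tops are at 94 mm. It turns with the drum.
- yellow_drum (a joint): Turn of the yellow drum (rad), 0 at the start, + anticlockwise from above, range 6.2 either way; friction 0.12 N m, stays where left. Grey wheel with ten upright vanes 36 degrees apart, 68 mm in radius, that sweep the marbles round; each marble has 5 degrees of play. It rolls out 0 to 13 degrees before its starting angle to the opening's centre is turned; 10 degrees past that is a safe stop. Keep below 2 rad/s.
- yellow_1: Yellow glass marble, 24 mm in diameter, 19 g; the point is its centre (its axes mean nothing). It starts at about 57 to 60 mm from the drum's axis, centre about 78 mm above the table. First to come out: 22 to 34 degrees clockwise of the opening's centre at the start.
- yellow_2: Yellow glass marble, 24 mm in diameter, 19 g; the point is its centre (its axes mean nothing). It starts at about 57 to 60 mm from the drum's axis, centre about 78 mm above the table. Second to come out: 36 degrees (one pocket) clockwise of the first; a turn of 1.2 to 1.4 rad in all brings it out, so one grasp does both.
- yellow_3: Yellow glass marble, 24 mm in diameter, 19 g; the point is its centre (its axes mean nothing). It starts at about 57 to 60 mm from the drum's axis, centre about 78 mm above the table. To stay in the drum: 36 degrees (one pocket) clockwise of the second. The other seven pockets are empty.
- blue_drum (a joint): Turn of the blue-knobbed twin's drum (rad), 0 at the start; to be left as it is. Same sizes as the yellow one, with three blue marbles in it.

How it is judged:
By the outcome, as a careful person would: the job done as asked, in the order asked, and still so for the second after the job is handed in, with the robot touching nothing.
It also fails if it takes over 45 s, if anything falls off the work surface, if the arm or the gripper's body presses on something with over 40 N, if the wrist force passes 120 N, or if a joint passes its speed limit or range.

## Working session

There is one attempt and no reset: what is moved stays moved. The work goes in short steps, Python scripts to look and compute and a shell command to move; the robot and the scene stay as the last step left them, time stands still between calls to the robot, and variables do not carry over. Pictures are saved under pics/ and viewed, at most 10 in all, crops included, and the job is handed in when it is done.

```bash
mkdir -p pics
python3 - <<'E'
from bench import *
import cv2
s=sense();print(s)
for n in("scene","top"):
    d=snapshot(n);cv2.imwrite(f"pics/{n}0.png",d["img"][:,:,::-1]);print(n,d["fx"],d["fy"],d["cx"],d["cy"],d["dist"],d["extrinsics"])
E
```

```text
{'time': 0.0, 'joint_pos': array([-8.06370787e+01,  7.51466422e+00,  8.53303106e+01,  1.21894953e-03,
        8.72620560e+01, -4.89157205e+00]), 'qd': array([ 0.00972597,  0.00228051,  0.01809856, -0.02999788, -0.06302668,
        0.0557345 ]), 'joint_efforts': array([ 1.42354472e-05, -5.69408727e+01, -5.00547695e+01, -2.25500463e-05,
        1.50930835e-02,  1.88823907e-05]), 'tool_pos': array([ 147.73968302, -581.28246974,  403.63888064]), 'tcp_rot': array([-1.79893463e+02, -1.03395701e-02,  1.42544244e+01]), 'ft_force': array([-0.62507692,  0.26578591,  0.4513056 ]), 'wrist_torque': array([0.05421453, 0.04479159, 0.01712827]), 'grip_force': 0.0, 'finger_gap': 85.25729963598364}
scene 387.1618454652404 387.1618454652404 275.15775292327737 208.04758889160598 [-0.05667915  0.          0.          0.          0.        ] [[ 4.78767713e-02  6.58292943e-01 -7.51237789e-01  1.10061160e+03]
 [ 9.98800537e-01 -2.38248040e-02  4.27769277e-02 -5.65347561e+01]
 [ 1.02616565e-02 -7.52384729e-01 -6.58644000e-01  5.91210699e+02]
 [ 0.00000000e+00  0.00000000e+00  0.00000000e+00  1.00000000e+00]]
top 536.4730590590509 536.4730590590509 287.7906907706008 202.23445159990436 [0.01481544 0.         0.         0.         0.        ] [[-1.34211963e-02 -9.93319297e-01  1.14615210e-01  4.45405093e+02]
 [-9.99635778e-01  1.60130823e-02  2.17230821e-02 -3.92008678e+01]
 [-2.34132995e-02 -1.14281915e-01 -9.93172423e-01  9.84814096e+02]
 [ 0.00000000e+00  0.00000000e+00  0.00000000e+00  1.00000000e+00]]
```

View pics/scene0.png

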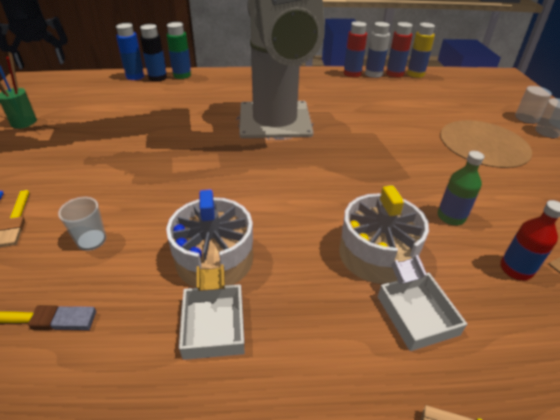

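View pics/top0.png

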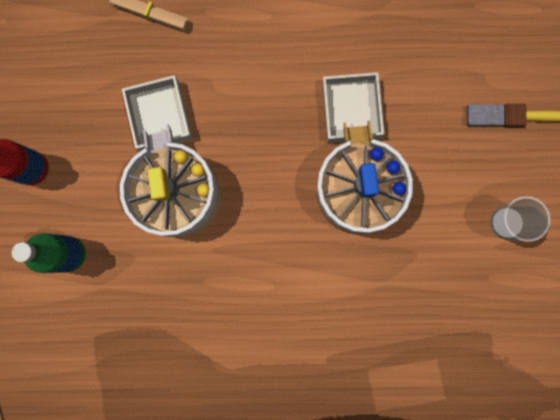

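The top view shows the yellow tub at about (168,188) with its knob at (157,183), and its tray at (157,112). Its marbles are at (180,157), (198,170) and (204,189). The blue twin is at (365,185).

```bash
cat > h.py <<'E'
from bench import *
import cv2, numpy as np
def ray(d,p,z):
    K=np.array([[d["fx"],0,d["cx"]],[0,d["fy"],d["cy"]],[0,0,1]])
    q=cv2.undistortPoints(np.array(p,float).reshape(-1,1,2),K,np.array(d["dist"])).reshape(-1,2)
    E=d["extrinsics"];v=np.c_[q,np.ones(len(q))]@E[:3,:3].T;o=E[:3,3]
    return o+v*((z-o[2])/v[:,2])[:,None]
def ymask(im):
    h=cv2.cvtColor(im,cv2.COLOR_RGB2HSV);return cv2.inRange(h,(22,150,120),(35,255,255))
def blobs(m,a=20):
    n,l,st,c=cv2.connectedComponentsWithStats(m)
    return [(st[i,4],c[i],l==i) for i in range(1,n) if st[i,4]>=a]
E
python3 - <<'E'
from h import *
d=snapshot("top");im=d["img"]
h=cv2.cvtColor(im,cv2.COLOR_RGB2HSV)
w=cv2.inRange(h,(0,0,150),(180,70,255));w[:,250:]=0;w[:,:110]=0
for a,c,m in blobs(w): print('white',a,c.round(1))
ys,xs=np.nonzero(w);k=np.abs(np.hypot(xs-168,ys-188)-45)<6
P=ray(d,np.c_[xs[k],ys[k]],95);print(k.sum())
A=np.c_[P[:,:2],np.ones(len(P))];s=np.linalg.lstsq(A,(P[:,:2]**2).sum(1),rcond=None)[0];cen=s[:2]/2
print('tub',cen,np.sqrt(s[2]+cen@cen))
for a,c,m in blobs(ymask(im)):
    z=160 if a>200 else 80
    q=ray(d,[c],z)[0];print(a,c.round(1),q,np.degrees(np.arctan2(*(q[:2]-cen)[::-1])),np.hypot(*(q[:2]-cen)))
    if a>200:
        r=cv2.minAreaRect(np.argwhere(m)[:,::-1].astype(np.float32));b=ray(d,cv2.boxPoints(r),160);print(b.round(1))
        for i in range(2):
            e=b[i+1]-b[i];print(np.hypot(*e[:2]),np.degrees(np.arctan2(e[1],e[0])))
# tray
w2=w.copy();w2[145:]=0
c,_=cv2.findContours(w2,0,2);c=max(c,key=cv2.contourArea);r=cv2.minAreaRect(c);print(r);b=ray(d,cv2.boxPoints(r),20)
q=b.mean(0);print(b.round(),q,np.degrees(np.arctan2(*(q[:2]-cen)[::-1])))
for i in range(2):
    e=b[i+1]-b[i];print(np.hypot(*e[:2]),np.degrees(np.arctan2(e[1],e[0])))
cv2.imwrite("pics/crop.png",cv2.resize(im[60:240,100:240],None,fx=4,fy=4,interpolation=2)[:,:,::-1][:600])
E
```

```text
white 3646 [161.7 138.7]
1332
tub [576.58359597 185.61456915] 75.91245145875519
53 [147.5   8.5] [900.4577559  225.33267347  80.        ] 6.99152248074296 326.3004739176169
286 [543.4 115.5] [ 669.85429713 -420.14060973  160.        ] -81.24666803608969 612.8937594967464
[[ 677.6 -394.   160. ]
 [ 676.4 -444.4  160. ]
 [ 662.1 -443.5  160. ]
 [ 663.3 -393.2  160. ]]
50.4223622903384 -91.29902540606717
14.330851624750311 176.10488859537145
117 [180.  156.1] [632.76432422 165.10364473  80.        ] -20.056544523335184 59.80779419788921
105 [197.1 169.4] [609.13510969 135.4300044   80.        ] -57.03110749819925 59.81715125571667
455 [156.3 182.8] [574.39853472 183.90189001 160.        ] -141.91019470281105 2.7762857393710934
[[598.6 198.6 160. ]
 [600.7 174.8 160. ]
 [551.4 169.1 160. ]
 [549.3 192.7 160. ]]
23.903007998841012 -84.89826212933806
49.68633977590662 -173.31939953846114
104 [202.5 189.5] [574.0078987  126.12766368  80.        ] -92.47927610176268 59.54264134972317
((155.4525146484375, 114.68736267089844), (68.95585632324219, 55.65080261230469), 76.46414184570312)
[[777. 292.  20.]
 [800. 191.  20.]
 [672. 159.  20.]
 [649. 259.  20.]] [724.52875253 225.16471083  20.        ] 14.96688089957384
103.71176474957652 -77.13046172334394
131.96947189351332 -166.3779619849386
```

View pics/crop.png

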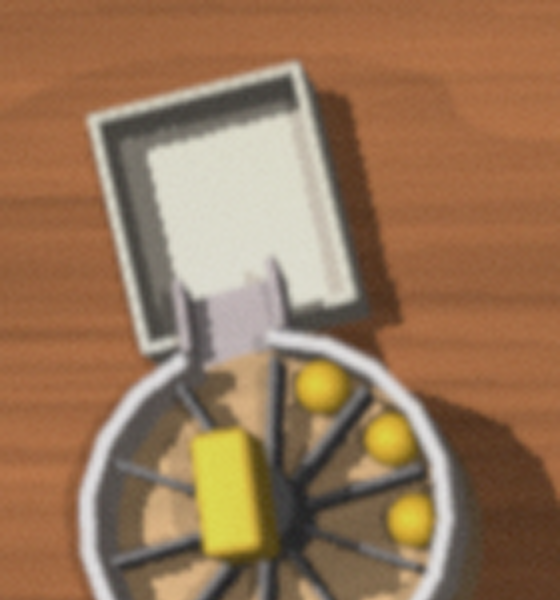

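The crop confirms this: the opening points along about 13.5° and the marbles sit at −20°, −57° and −92°. That means safe stops at turns of about 43° and 80°. The knob is centred near (575, 184.5) with its long axis at 6.7°.

```bash
python3 -m jog '0.2 -0.2 0 0 0 0 -1; 0.37 -0.4 0 0 0 0 -1; 0.37 -0.4 0 0 0 0 -1; 0.37 -0.4 0 0 0 0 -1; 0.37 -0.4 0 0 0 0 -1'
python3 -m jog '0.37 -0.4 0 0 0 0 -1; 0.37 -0.4 0 0 0 0 -1; 0.37 -0.4 0 0 0 0 -1; 0.37 -0.4 0 0 0 0 -1; 0.37 -0.4 0 0 0 0 -1'
python3 -m jog '0.37 -0.4 0 0 0 0 -1; 0.37 -0.4 0 0 0 0 -1; 0.37 -0.4 0 0 0 0 -1; 0.37 -0.4 0 0 0 0 -1; 0.2 -0.2 0 0 0 0.06 -1'
```

```text
time: 0.78
tool_pos: [266.7, -364.1, 404.4]
tcp_rot: [-180.0, -0.0, 14.2]
ft_force: [1.4, -0.4, 0.4]
finger_gap: 85.5
grip_force: 0.0
time: 1.4
tool_pos: [396.7, -124.6, 404.7]
tcp_rot: [180.0, -0.0, 14.2]
ft_force: [0.5, -0.9, 0.0]
finger_gap: 85.5
grip_force: 0.0
time: 2.02
tool_pos: [515.4, 92.0, 404.2]
tcp_rot: [-180.0, 0.0, 10.7]
ft_force: [1.0, -0.2, 0.1]
finger_gap: 85.4
grip_force: 0.0
```

```bash
python3 -m jog '0.38 -0.4 0 0 0 0 -1; 0.38 -0.41 0 0 0 0 -1; 0 0 0.2 0 0 0.067 -1; 0 0 0.2 0 0 0 -1; 0 0 0 0 0 0 -1'
python3 - <<'E'
from h import *
for n in("top","scene"):
    d=snapshot(n);im=d["img"];print(n)
    if n=="top": c=im[140:240,100:240]
    else: c=im[140:280,320:460]
    cv2.imwrite(f"pics/{n}1.png",cv2.resize(c,None,fx=4,fy=4,interpolation=2)[:,:,::-1])
    for a,c,m in blobs(ymask(im)):
        if a>50: print(a,c.round(1),ray(d,[c],160)[0].round(1))
print(sense()["tool_pos"],sense()["tcp_rot"])
E
```

```text
time: 2.65
tool_pos: [573.5, 182.5, 361.8]
tcp_rot: [180.0, 0.3, 6.7]
ft_force: [0.3, 0.1, -0.0]
finger_gap: 85.0
grip_force: 0.0
top
53 [147.6   8.4] [860.4 201.8 160. ]
295 [543.4 115.7] [ 669.5 -420.1  160. ]
107 [197.4 169.4] [594.6 119.6 160. ]
250 [156.9 188.7] [565.1 182.8 160. ]
105 [202.8 189.5] [562.6 111.  160. ]
scene
315 [393.8 199. ] [592.1 180.9 160. ]
270 [ 19.6 203.6] [ 581.  -472.8  160. ]
327 [ 14.9 316.2] [ 810.2 -377.8  160. ]
[574.32972642 182.55930791 364.82928322] [1.79996849e+02 1.92790205e-02 6.64141451e+00]
```

View pics/scene1.png

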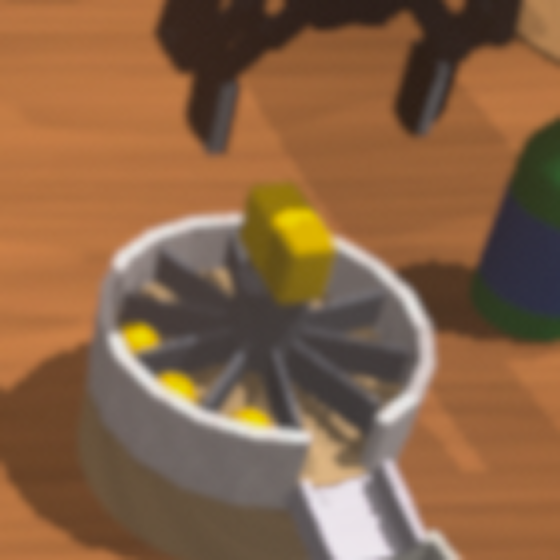

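The crop shows the open fingers straddling the knob, pixels (215,110) to (430,100) around (290,240), well clear above it. Now descend and grip.

```bash
python3 -m jog '0.015 -0.02 0.2 0 0 0 -1; 0 0 0.2 0 0 0 -1; 0 0 0.15 0 0 0 -1; 0 0 0.1 0 0 0 -1; 0 0 0 0 0 0 -1'
python3 -m jog '0 0 0 0 0 0 0; 0 0 0 0 0 0 0.4; 0 0 0 0 0 0 0.6; 0 0 0 0 0 0 0.8; 0 0 0 0 0 0 1' 50
```

```text
time: 3.38
tool_pos: [575.4, 185.2, 298.3]
tcp_rot: [180.0, 0.1, 6.6]
ft_force: [0.0, -0.4, -0.3]
finger_gap: 85.3
grip_force: 0.0
time: 4.0
tool_pos: [576.0, 185.0, 300.4]
tcp_rot: [180.0, -0.0, 6.6]
ft_force: [-1.5, -3.5, 5.3]
finger_gap: 23.4
grip_force: 50.1
```

```bash
python3 -m jog '0 0 0 0 0 -0.03 1; 0 0 0 0 0 -0.05 1; 0 0 0 0 0 -0.05 1; 0 0 0 0 0 -0.05 1; 0 0 0 0 0 -0.05 1'
python3 -m jog '0 0 0 0 0 -0.05 1; 0 0 0 0 0 -0.05 1; 0 0 0 0 0 -0.05 1; 0 0 0 0 0 -0.05 1; 0 0 0 0 0 -0.05 1'
```

```text
time: 4.62
tool_pos: [575.9, 185.5, 300.4]
tcp_rot: [-180.0, -0.0, 20.5]
ft_force: [-1.9, -1.8, 6.2]
finger_gap: 23.5
grip_force: 49.6
time: 5.25
tool_pos: [575.7, 185.9, 300.4]
tcp_rot: [-180.0, -0.0, 35.5]
ft_force: [-4.1, 1.1, 6.0]
finger_gap: 23.3
grip_force: 49.8
```

Turned 29° so far, with low forces. I'll turn 14° more, then wait and look.

```bash
python3 -m jog '0 0 0 0 0 -0.05 1; 0 0 0 0 0 -0.05 1; 0 0 0 0 0 -0.05 1; 0 0 0 0 0 -0.05 1; 0 0 0 0 0 -0.03 1'
python3 -m jog '0 0 0 0 0 0 1; 0 0 0 0 0 0 1; 0 0 0 0 0 0 1; 0 0 0 0 0 0 1; 0 0 0 0 0 0 1'
python3 -m jog '0 0 0 0 0 0 1; 0 0 0 0 0 0 1; 0 0 0 0 0 0 1; 0 0 0 0 0 0 1; 0 0 0 0 0 0 1'
python3 - <<'E'
from h import *
d=snapshot("scene");im=d["img"]
cv2.imwrite("pics/scene2.png",cv2.resize(im[170:350,320:480],None,fx=3.3,fy=3.3,interpolation=2)[:,:,::-1])
for a,c,m in blobs(ymask(im),10): print(a,c.round(1))
E
```

```text
time: 5.88
tool_pos: [575.4, 186.3, 300.4]
tcp_rot: [-179.9, -0.1, 49.3]
ft_force: [-6.7, 2.9, 7.4]
finger_gap: 23.5
grip_force: 50.0
time: 6.5
tool_pos: [575.4, 186.3, 300.4]
tcp_rot: [-179.9, -0.0, 49.3]
ft_force: [-6.5, 2.7, 6.5]
finger_gap: 23.2
grip_force: 51.3
time: 7.12
tool_pos: [575.4, 186.3, 300.4]
tcp_rot: [-179.9, -0.0, 49.3]
ft_force: [-6.1, 3.0, 6.9]
finger_gap: 23.2
grip_force: 51.3
271 [ 19.6 203.6]
103 [401.8 200.2]
35 [364.9 235.8]
26 [383.4 243.6]
326 [ 14.9 316.2]
82 [428.  328.9]
```

View pics/scene2.png

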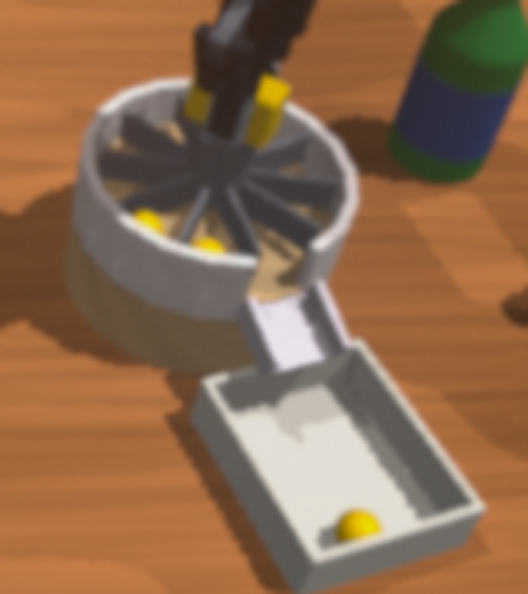

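The first marble is in the tray at crop pixel (358,525). Two are still in the drum, at (148,222) and (208,245). Next I turn to about 80° in total.

```bash
python3 -m jog '0 0 0 0 0 -0.03 1; 0 0 0 0 0 -0.05 1; 0 0 0 0 0 -0.05 1; 0 0 0 0 0 -0.05 1; 0 0 0 0 0 -0.05 1'
python3 -m jog '0 0 0 0 0 -0.05 1; 0 0 0 0 0 -0.05 1; 0 0 0 0 0 -0.05 1; 0 0 0 0 0 -0.05 1; 0 0 0 0 0 -0.05 1'
python3 -m jog '0 0 0 0 0 -0.05 1; 0 0 0 0 0 -0.05 1; 0 0 0 0 0 -0.02 1; 0 0 0 0 0 0 1; 0 0 0 0 0 0 1'
python3 -m jog '0 0 0 0 0 0 1; 0 0 0 0 0 0 1; 0 0 0 0 0 0 1; 0 0 0 0 0 0 1; 0 0 0 0 0 0 1'
python3 - <<'E'
from h import *
d=snapshot("scene");im=d["img"]
cv2.imwrite("pics/scene3.png",cv2.resize(im[170:350,320:480],None,fx=3.3,fy=3.3,interpolation=2)[:,:,::-1])
for a,c,m in blobs(ymask(im),10): print(a,c.round(1))
E
```

```text
time: 7.8
tool_pos: [575.1, 186.5, 300.4]
tcp_rot: [-179.9, -0.1, 63.2]
ft_force: [-9.3, 3.2, 8.9]
finger_gap: 23.4
grip_force: 50.3
time: 8.43
tool_pos: [574.7, 186.8, 300.4]
tcp_rot: [-179.8, -0.1, 78.2]
ft_force: [-12.7, 5.0, 10.7]
finger_gap: 23.6
grip_force: 49.2
time: 9.05
tool_pos: [574.5, 186.8, 300.3]
tcp_rot: [-179.8, -0.1, 85.3]
ft_force: [-14.9, 5.4, 11.1]
finger_gap: 23.6
grip_force: 50.1
time: 9.68
tool_pos: [574.5, 186.9, 300.4]
tcp_rot: [-179.8, -0.1, 85.3]
ft_force: [-14.3, 4.6, 12.1]
finger_gap: 23.1
grip_force: 50.1
271 [ 19.6 203.7]
82 [384.6 194.2]
27 [383.3 243.6]
327 [ 14.9 316.2]
209 [424.1 323.2]
```

View pics/scene3.png

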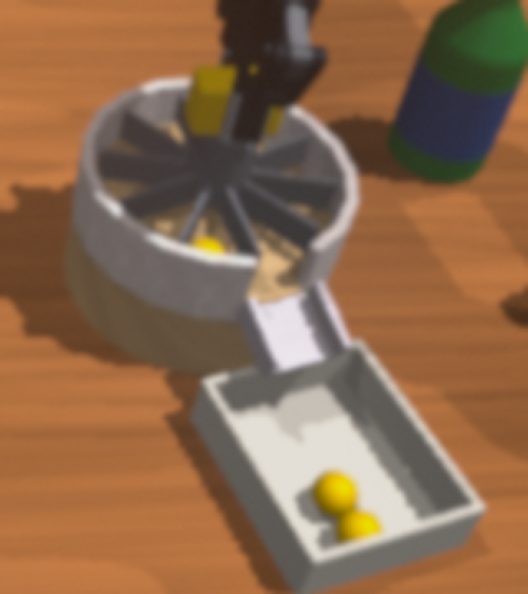

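Two marbles are in the tray, at (335,492) and (358,527), and the third is held in the drum at (208,245). Release and rise.

```bash
python3 -m jog '0 0 0 0 0 0 0.6; 0 0 0 0 0 0 0.2; 0 0 0 0 0 0 -0.5; 0 0 0 0 0 0 -1; 0 0 0 0 0 0 -1'
python3 -m jog '0 0 0 0 0 0 -1; 0 0 -0.1 0 0 0 -1; 0 0 -0.2 0 0 0 -1; 0 0 -0.3 0 0 0 -1; 0 0 -0.3 0 0 0 -1'
python3 -m jog '0 0 -0.2 0 0 0 -1; 0 0 0 0 0 0 -1; 0 0 0 0 0 0 -1; 0 0 0 0 0 0 -1; 0 0 0 0 0 0 -1'
python3 - <<'E'
from h import *
d=snapshot("scene");im=d["img"]
cv2.imwrite("pics/scene4.png",im[:,:,::-1])
for a,c,m in blobs(ymask(im),10): print(a,c.round(1))
E
```

```text
time: 10.35
tool_pos: [575.9, 185.2, 299.6]
tcp_rot: [-180.0, -0.0, 85.2]
ft_force: [-0.5, -0.0, 0.0]
finger_gap: 84.8
grip_force: 0.0
time: 10.98
tool_pos: [575.9, 185.4, 392.5]
tcp_rot: [179.9, -0.0, 85.2]
ft_force: [0.1, -0.8, -0.1]
finger_gap: 85.4
grip_force: 0.0
time: 11.6
tool_pos: [575.6, 185.3, 408.4]
tcp_rot: [-179.9, 0.0, 85.2]
ft_force: [0.5, -0.4, 0.5]
finger_gap: 85.0
grip_force: 0.0
270 [ 19.6 203.6]
370 [392.3 196.5]
27 [383.3 243.6]
328 [ 14.9 316.2]
210 [424.1 323.1]
```

View pics/scene4.png

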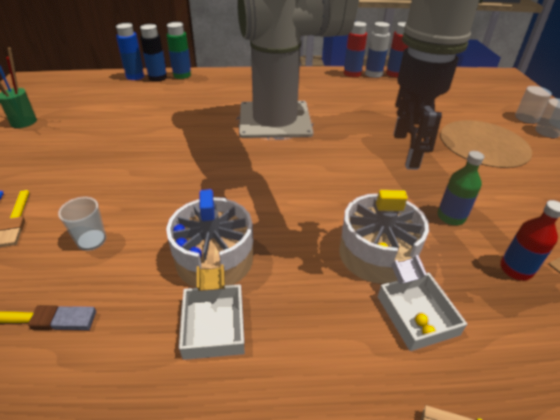

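The gripper is clear. Two marbles lie in the tray at (424,323), the third is in the drum at (383,244), and the blue dispenser is unchanged.

```bash
python3 -c "from bench import *;print(hand_in())"
```

```text
the job is handed in; nothing more can be done
None
```

Job handed in: two yellow marbles rolled into the tray one after the other, the third is still in the drum, the knob is released, and the blue drum was left alone.

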